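# Weigh down a freshly glued phone

## Task

The coral phone's back has just been glued: lay it flat in the gluing cradle, between the yellow pins, put the white pressing plate centred lengthwise on it, then the steel weight on the middle of the plate, and last the brass weight in the recess on top of the steel weight. Set everything down gently rather than dropping or pressing it, finish with the stack free-standing, and leave the grey phone, the flux jar and the screwdriver where they are.

Things in the scene. Friction and masses are not known exactly. Their poses are not given: they have to be found in the camera images.
- cradle: Gluing cradle, fixed: aluminium base 164 (x) x 96 x 6 mm, black rubber bed 116 x 48 mm with its top 16 mm above the bench, eight yellow pins 8 mm thick, tops 22.5 mm above the bench, at x +-48, y +-38 mm (beside the phone) and x +-71, y +-16 mm (beyond its ends): 5 mm spare all round. Sides open between the pins for fingers. Origin: centre of underside; z up. Turned up to 20 degrees.
- cradle_seat (a point): Centre of the top of the cradle's rubber bed, where the middle of the phone's underside belongs (16 mm above the bench); axes as the cradle's.
- phone_coral: The glued phone, loose, lying back up: coral-coloured slab 124 x 58 x 9 mm, two black lenses at one end (flush), 0.12 kg. Origin: centre of its underside; x along its length, y across, z up. Either end may point either way in the cradle.
- press_plate: Pressing plate, loose: white plastic slab 96 x 46 x 10 mm, flat on top with a thin blue circle printed round its middle, 0.10 kg. Origin: centre of its underside; x along its length, z up. Either end may point either way.
- weight_big: Steel weight, loose: upright disc 44 mm across and 30 mm high, about 0.32 kg; in its top a round recess 38 mm across and 5 mm deep (floor 25 mm above its underside). Origin: centre of its underside, z up.
- weight_small: Brass weight, loose: round body 28 mm across and 20 mm high with a neck and a knob 20 mm across on top (32 mm high in all), about 0.12 kg. Origin: centre of its underside, z up.
- phone_grey: Another phone, not to be touched: dark grey slab of the same shape and size as the coral one, lying loose. Origin: centre of its underside; x along its length.
- flux_jar: White flux jar with a red cap, loose, 36 mm across, 35 mm high; to be left alone. Origin: centre of its underside.
- screwdriver: Blue-handled screwdriver, loose, 150 mm long, lying at the left edge of the bench mat; to be left alone. Its x axis runs along it.

How it is judged:
By the outcome, as a careful person would: the job done as asked, in the order asked, and still so for the second after the job is handed in, with the robot touching nothing.
It also fails if it takes over 104 s, if anything falls off the work surface, if the arm or the gripper's body presses on something with over 40 N, if the wrist force passes 120 N, or if a joint passes its speed limit or range.

## Robot

A 6-joint arm with a two-finger parallel gripper is mounted at the origin on the work surface. World frame = base frame: x ahead of the robot, y to its left, z up, the work surface at z = 0. Lengths are in m, angles in rad, forces in N, time in s.
With the tool pointing down it reaches from about 0.425 to 0.95 m from the base axis. Payload 3.5 kg.
Tool frame: the origin (TCP) lies between the finger pads; the fingertips stand 25 mm ahead of it and the grasp point (between the pads) lies 6 mm ahead of it (ctrl.finger_overhang is the distance from the TCP to the fingertips, in m); x points along the fingers, y is the direction in which the jaws open and shut, and the axes are right-handed (so a half turn about x gives the same grasp; the last joint's range is limited). The gripper opens to 85 mm and grips with 20 to 120 N. Pads are 22 mm wide; open, the fingers measure 114 mm over their backs; the gripper's body (76 mm by 85 mm) begins 54 mm behind the grasp point. The pads swing forward as they close: fully open they stand 13 mm farther back than shut.
Start: joints at [1.165, 0.286, 1.577, -0, 1.279, -0.15], TCP at [0.171, 0.653, 0.256] pointing down, gripper open.
Joint ranges: [-2.77, 2.77], [-0.9, 2.22], [0.21, 2.48], [-1.53, 4.67], [0.24, 2.81], [-2.84, 2.84]. Speed limits (rad/s): [2.79, 2.79, 3.14, 3.14, 3.14, 3.14].

## Interface

Orientations are given as a unit quaternion [x, y, z, w].
In Python, from plant import ctrl gives the robot as it stands.
- The arm moves only by the tool play_rows, never from a script. Its argument "targets" is a list of rows, each an object with "delta_pos": the shift along the world's x, y, z normalised to -1 to 1, where 1 is 1000 mm, a list of three; "delta_rot": the turn, a rotation vector about the world's x, y, z normalised to -1 to 1, where 1 is pi rad, a list of three; "claw": the finger opening in mm, from 0 to 85.4. In form: [{"delta_pos": [tx, ty, tz], "delta_rot": [wx, wy, wz], "claw": claw}, ...]. A call has 1 to 20 rows; each row is the pose to reach, as a shift and turn from the pose measured when the call began, turning the shorter way round; what a row does not reach only later rows make up. A row lasts 1/12 s, in which the tool goes at most 41.7 mm and 7.16 degrees, less where a joint would pass 70% of its speed; a pose out of reach is approached as far as the arm can. A call with a number of a shift or a turn outside -1 to 1 is refused whole. A call with a gripper value outside its range is refused whole. The fingers move at their own pace and stop on an object; "newtons" is the grip in N (left out, the last holds). Time passes only in rows, so rows that repeat a pose let the fingers close. It gives the time, the measured TCP pose, the force and the opening at its end, in the units of the state.
- ctrl.get_state(): the state, without advancing time (a new reading comes with each control period).
- ctrl.read_camera(name): name is "scene" or "side" or "wrist"; returns the picture (400x640x3 uint8, blue, green, red); there is no depth.
- ctrl.calibration(name): a dict with "fx", "fy", "cx", "cy" (pixels), "camera_from_world" (4x4, takes a point from world to camera coordinates). Camera axes: x right, y down, z forward; pixel columns grow to the right and rows downward; lengths in m; the calibration is good to about 2 mm. A picture is of the moment at which its call begins: read the wrist's pose just before it. calibration takes no time and is no camera call; for the wrist camera it gives the pose at the moment of the call.
- ctrl.sign_off(): hands the job in, once; it reports no verdict.
The state is a dict: "time": time; "qpos": joint angles; "dq": joint speeds; "joint_efforts": joint torques, N m; "eef_pos": TCP position; "tcp_rot": TCP orientation; "contact_force": force on the tool from outside, world axes, zero at the start; "wrist_torque": the same for the moment, N m; "opening": opening from 0.0 (shut) to 1.0 (fully open).
Only numpy, scipy, OpenCV 4.12 (cv2) and the standard library are available. Lean on these libraries where they do the work, as an engineer would, in place of code of your own. Each camera call takes 0.05 s, during which the arm holds its last target. There are 200 camera calls.

## Working session

There is one attempt and no reset: what is moved stays moved. The work goes in short steps, Python scripts to look and compute and a tool call to move; the robot and the scene stay as the last step left them, time stands still between calls to the robot, and variables do not carry over. Pictures are saved under pics/ and viewed, about 12 in all and at most 16, crops included, and the job is handed in when it is done.

Besides the shell and the picture viewer there is one more tool, called after "Emit:" as name(argument=value, ...) on one line, values as JSON. play_rows: Moves the arm, as the interface text tells. Its arguments: {"type":"object","properties":{"targets":{"type":"array"},"newtons":{"type":"number"}},"required":["targets"]}

```bash
mkdir -p pics; ls
python3 - <<'E'
from plant import ctrl
import cv2
print(ctrl.get_state())
for n in("scene","side","wrist"):
    c=ctrl.calibration(n); print(n,c)
    cv2.imwrite(f"pics/{n}0.png",ctrl.read_camera(n))
E
```

```text
pics
{'time': 0.0, 'qpos': array([ 1.16499123e+00,  2.87189428e-01,  1.57822230e+00, -6.82195283e-06,
        1.27858950e+00, -1.49981604e-01]), 'dq': array([ 0.00043971, -0.00096513, -0.00078738, -0.00096145,  0.00042617,
        0.00096092]), 'joint_efforts': array([-9.02037991e-04, -4.05973184e+01, -2.92632347e+01, -1.71368324e-04,
        5.79935586e-03, -3.41493660e-06]), 'eef_pos': array([0.17051883, 0.6524713 , 0.25490674]), 'tcp_rot': array([ 0.08938054,  0.701561  , -0.09101959,  0.70109822]), 'contact_force': array([-0.29496526, -0.42204397, -0.0622074 ]), 'wrist_torque': array([ 0.0670272 ,  0.03513261, -0.03425161]), 'opening': 1.000636155764048}
scene {'fx': 363.00630161284477, 'fy': 363.00630161284477, 'cx': 322.1008429396425, 'cy': 201.8561237820165, 'camera_from_world': array([[-0.38748942,  0.92186888,  0.00311657,  0.12160181],
       [ 0.57851193,  0.24579546, -0.77775866, -0.25809878],
       [-0.71775755, -0.29957028, -0.62855529,  1.41645345],
       [ 0.        ,  0.        ,  0.        ,  1.        ]])}
side {'fx': 421.43705257050624, 'fy': 421.43705257050624, 'cx': 319.96773921030547, 'cy': 202.71846094833774, 'camera_from_world': array([[ 0.72928139, -0.68420501,  0.00348643, -0.28526702],
       [-0.44063292, -0.47354844, -0.76262344,  0.29655485],
       [ 0.52344177,  0.55463084, -0.64683332,  0.64740481],
       [ 0.        ,  0.        ,  0.        ,  1.        ]])}
wrist {'fx': 346.1636865356246, 'fy': 346.1636865356246, 'cx': 318.0123343084349, 'cy': 199.4859731679414, 'camera_from_world': array([[ 0.2532749 ,  0.96739181, -0.00221385, -0.67285543],
       [ 0.92341272, -0.24107719,  0.29864819, -0.03806258],
       [ 0.2883761 , -0.07768439, -0.95436071,  0.37887362],
       [ 0.        ,  0.        ,  0.        ,  1.        ]])}
```

View pics/scene0.png

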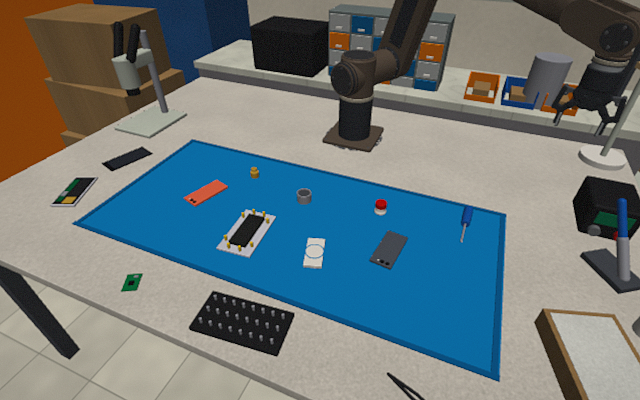

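View pics/side0.png

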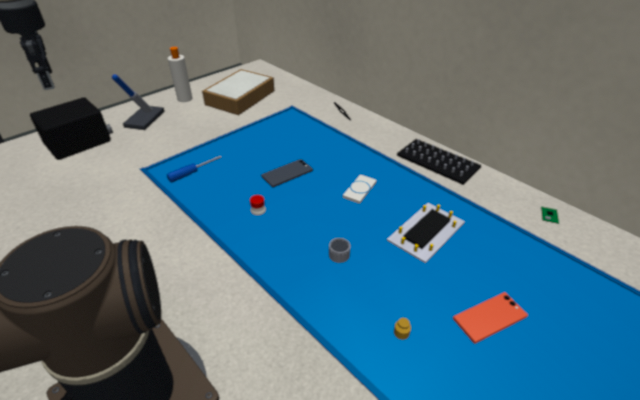

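The scene view shows coral at (206,192), brass (255,172), steel (304,196), cradle bed (247,231) and plate (314,253). In the side view they are at (490,316), (402,328), (340,250), (427,229) and (360,188). Next I triangulate these for coarse positions.

```bash
cat > h.py <<'E'
import numpy as np, cv2
from plant import ctrl
def P(c):
    K=np.array([[c["fx"],0,c["cx"]],[0,c["fy"],c["cy"]],[0,0,1]]); return K@c["camera_from_world"][:3]
def tri(views):  # [(calib,(u,v)),...]
    A=[]
    for c,(u,v) in views:
        p=P(c); A+= [u*p[2]-p[0], v*p[2]-p[1]]
    x=np.linalg.svd(np.array(A))[2][-1]; return x[:3]/x[3]
def onz(c,uv,z):
    p=P(c); H=p[:,[0,1,3]].copy(); H[:,2]+=p[:,2]*z
    q=np.linalg.solve(H,np.array([*uv,1.])); return q[:2]/q[2]
def proj(c,X):
    q=P(c)@np.append(X,1); return q[:2]/q[2]
def rect(mask):
    n,l,s,ce=cv2.connectedComponentsWithStats(mask.astype(np.uint8)); 
    i=1+np.argmax(s[1:,4]); return (l==i).astype(np.uint8), s[i]
E
python3 - <<'E'
from h import *
s,d=ctrl.calibration("scene"),ctrl.calibration("side")
for n,a,b in [("coral",(206,192),(490,316)),("brass",(255,172),(402,328)),("steel",(304,196),(340,250)),("cradle",(247,231),(427,229)),("plate",(314,253),(360,188)),("jar",(380,207),(257,204)),("grey",(389,249),(287,172))]:
    print(n,tri([(s,a),(d,b)]).round(3), onz(s,a,.01).round(3), onz(d,b,.01).round(3))
# coral ends
for a in [(185,198),(215,183),(196,204),(227,188)]: print(onz(s,a,.009).round(3))
E
```

```text
coral [ 0.527 -0.3    0.005] [ 0.533 -0.295] [ 0.523 -0.301]
brass [ 0.386 -0.21   0.015] [ 0.379 -0.213] [ 0.389 -0.209]
steel [ 0.438 -0.008  0.014] [ 0.433 -0.01 ] [ 0.442 -0.007]
cradle [ 0.629 -0.089  0.006] [ 0.633 -0.086] [ 0.624 -0.092]
plate [0.63  0.111 0.004] [0.636 0.113] [0.624 0.105]
jar [0.4   0.22  0.017] [0.393 0.217] [0.404 0.228]
grey [0.541 0.284 0.004] [0.548 0.285] [0.536 0.277]
[ 0.581 -0.336]
[ 0.482 -0.299]
[ 0.591 -0.288]
[ 0.489 -0.249]
```

Emit:
play_rows(targets=[{"delta_pos":[0.3,-0.3,0],"delta_rot":[0,0,0],"claw":85},{"delta_pos":[0.3,-0.3,0],"delta_rot":[0,0,0],"claw":85},{"delta_pos":[0.3,-0.3,0],"delta_rot":[0,0,0],"claw":85},{"delta_pos":[0.3,-0.3,0],"delta_rot":[0,0,0],"claw":85},{"delta_pos":[0.3,-0.3,0],"delta_rot":[0,0,0],"claw":85},{"delta_pos":[0.3,-0.3,0],"delta_rot":[0,0,0],"claw":85},{"delta_pos":[0.3,-0.3,0],"delta_rot":[0,0,0],"claw":85},{"delta_pos":[0.3,-0.3,0],"delta_rot":[0,0,0],"claw":85},{"delta_pos":[0.3,-0.3,0],"delta_rot":[0,0,0],"claw":85},{"delta_pos":[0.3,-0.3,0],"delta_rot":[0,0,0],"claw":85},{"delta_pos":[0.3,-0.68,0],"delta_rot":[0,0,0],"claw":85},{"delta_pos":[0.3,-0.68,0],"delta_rot":[0,0,0],"claw":85},{"delta_pos":[0.3,-0.68,0],"delta_rot":[0,0,0],"claw":85},{"delta_pos":[0.3,-0.68,0],"delta_rot":[0,0,0],"claw":85},{"delta_pos":[0.3,-0.68,0],"delta_rot":[0,0,0],"claw":85},{"delta_pos":[0.3,-0.68,0],"delta_rot":[0,0,0],"claw":85},{"delta_pos":[0.3,-0.68,0],"delta_rot":[0,0,0],"claw":85},{"delta_pos":[0.3,-0.68,0],"delta_rot":[0,0,0],"claw":85},{"delta_pos":[0.3,-0.68,0],"delta_rot":[0,0,0],"claw":85},{"delta_pos":[0.3,-0.68,0],"delta_rot":[0,0,0],"claw":85}])

```text
time: 1.82
eef_pos: [0.4703, -0.032, 0.2553]
tcp_rot: [0.091, 0.701, -0.093, 0.701]
contact_force: [0.9, 0.5, -0.0]
opening: 0.995
```

Run:
```python
from h import *
import pickle
c=ctrl.calibration("wrist");i=ctrl.read_camera("wrist");cv2.imwrite("pics/w1.png",i);pickle.dump(c,open("w1.pkl","wb"))
print(ctrl.get_state()["eef_pos"],ctrl.get_state()["time"],ctrl.get_state()["qpos"])
```

```text
[ 0.47045165 -0.0313866   0.25518786] 1.8667 [-0.28067202 -0.17518817  2.06112647 -0.0034826   1.25553116 -1.58909416]
```

View pics/w1.png

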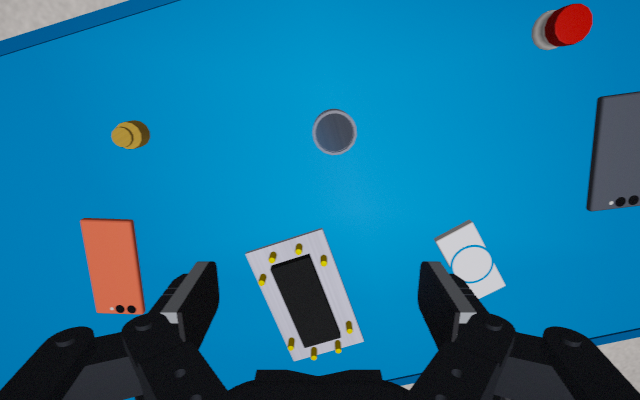

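The wrist view shows everything: coral at (112,265), brass (130,135), steel (334,132), cradle bed (306,300) and plate (470,262). I'll take a second view from a shifted position so I can triangulate.

Emit:
play_rows(targets=[{"delta_pos":[-0.02,-0.04,0],"delta_rot":[0,0,0],"claw":85},{"delta_pos":[-0.02,-0.08,0],"delta_rot":[0,0,0],"claw":85},{"delta_pos":[-0.02,-0.12,0],"delta_rot":[0,0,0],"claw":85},{"delta_pos":[-0.02,-0.12,0],"delta_rot":[0,0,0],"claw":85},{"delta_pos":[-0.02,-0.12,0],"delta_rot":[0,0,0],"claw":85}])

```text
time: 2.28
eef_pos: [0.4504, -0.1521, 0.255]
tcp_rot: [0.092, 0.701, -0.094, 0.701]
contact_force: [-0.3, 0.4, 0.5]
opening: 0.997
```

```bash
cat > seg.py <<'E'
from h import *
import pickle
def masks(im):
    h=cv2.cvtColor(im,cv2.COLOR_BGR2HSV);H,S,V=[h[...,k].astype(int) for k in range(3)]
    return dict(coral=(H<12)&(S>110)&(V>120),white=(S<60)&(V>130))
E
python3 - <<'E'
from seg import *
c2=ctrl.calibration("wrist");i2=ctrl.read_camera("wrist");cv2.imwrite("pics/w2.png",i2);pickle.dump(c2,open("w2.pkl","wb"))
print(ctrl.get_state()["eef_pos"])
i1=cv2.imread("pics/w1.png")
for i in(i1,i2):
    m=masks(i)
    for k,v in m.items():
        n,l,s,ce=cv2.connectedComponentsWithStats(v.astype(np.uint8))
        for j in range(1,n):
            if s[j,4]>150:
                r=cv2.minAreaRect(np.argwhere(l==j)[:,::-1].astype(np.float32)); print(k,s[j],ce[j].round(1),cv2.boxPoints(r).round(1).tolist())
    print()
E
```

```text
[ 0.45047106 -0.15081762  0.25480645]
coral [ 555    4   37   40 1139] [572.7  23.5] [[555.0, 4.0], [591.0, 4.0], [591.0, 43.0], [555.0, 43.0]]
coral [  81  219   63   95 4449] [112.5 264.6] [[80.19999694824219, 219.1999969482422], [129.89999389648438, 212.39999389648438], [143.8000030517578, 312.79998779296875], [94.0999984741211, 319.6000061035156]]
white [   0    0  128   41 2645] [42.6 13.1] [[-0.0, 0.0], [127.0, 0.0], [127.0, 40.0], [0.0, 40.0]]
white [535  10  22  40 168] [542.4  34.7] [[533.5999755859375, 11.0], [554.0, 9.899999618530273], [556.0999755859375, 48.599998474121094], [535.7000122070312, 49.70000076293945]]
white [313 110  43  45 321] [333.4 130.9] [[305.6000061035156, 122.19999694824219], [343.6000061035156, 103.19999694824219], [363.0, 142.0], [325.0, 161.0]]
white [436 222  50  44 907] [458.8 240.8] [[435.1000061035156, 240.8000030517578], [472.1000061035156, 221.3000030517578], [485.1000061035156, 245.89999389648438], [448.20001220703125, 265.3999938964844]]
white [ 245  229  119  132 5027] [305.8 290.7] [[244.8000030517578, 253.39999389648438], [320.7000122070
[... 1096 characters left out ...]
 [ 349  220   92  134 3848] [391.7 277.1] [[348.79998779296875, 244.5], [429.0, 218.8000030517578], [464.79998779296875, 330.8999938964844], [384.70001220703125, 356.5]]
white [ 559  237   41   35 1084] [578.9 253.9] [[553.0, 257.0], [582.0, 228.0], [605.0, 251.0], [576.0, 280.0]]
white [563 255  48  38 765] [587.9 276.2] [[562.5999755859375, 271.20001220703125], [601.5999755859375, 254.39999389648438], [611.2000122070312, 276.8999938964844], [572.2999877929688, 293.6000061035156]]
white [   0  275   43  115 2482] [ 13.7 335.6] [[-0.0, 275.0], [42.0, 275.0], [42.0, 389.0], [0.0, 389.0]]
white [606 349  34  44 779] [628.  365.6] [[606.0, 349.0], [639.0, 349.0], [639.0, 392.0], [606.0, 392.0]]
```

View pics/w2.png

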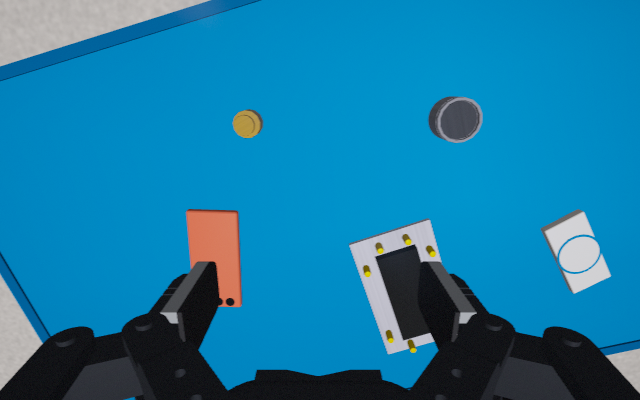

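View 2 shows coral at (214,258), brass (247,124), steel (456,119), cradle bed (410,290) and plate (577,252). A zoomed composite will let me pick the corners.

Run:
```python
from h import *
a,b=cv2.imread("pics/w1.png"),cv2.imread("pics/w2.png")
t=[(a,72,205),(a,240,222),(a,410,205),(b,178,198),(b,344,212),(b,520,198)]
T=[]
for im,x,y in t:
    w,h=(133,150); k=np.zeros((h,w,3),np.uint8); s=im[y:y+h,x:x+w]; k[:s.shape[0],:s.shape[1]]=s
    T.append(cv2.resize(k,None,fx=2,fy=2,interpolation=cv2.INTER_CUBIC))
cv2.imwrite("pics/c1.png",np.vstack([np.hstack(T[:3]),np.hstack(T[3:])]))
```

```text
(no output)
```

View pics/c1.png

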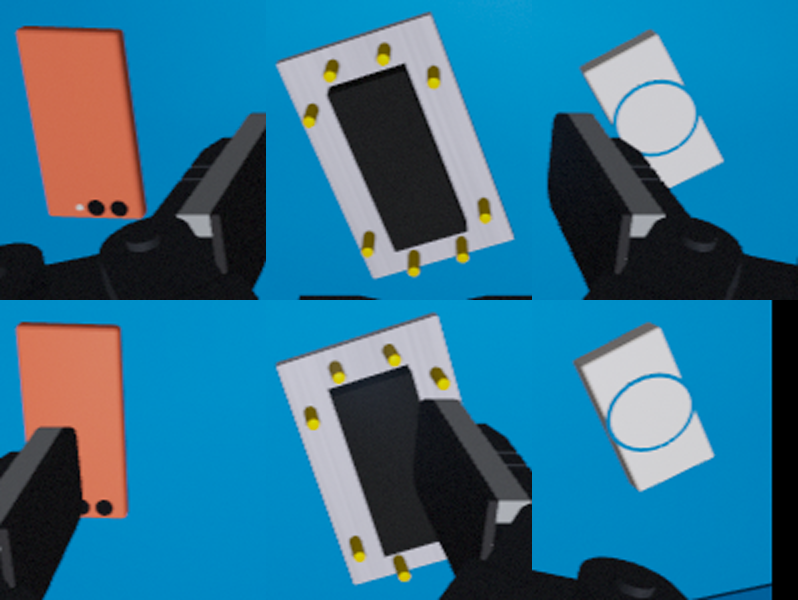

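```bash
cat > fit.py <<'E'
from seg import *
from scipy.optimize import least_squares
def fit(model,obs,x0,freez=None):
    """model Nx3 local; obs list of (calib,idx,uv); returns x,y,z,yaw"""
    def f(p):
        c,s=np.cos(p[3]),np.sin(p[3]);M=model@np.array([[c,s,0],[-s,c,0],[0,0,1]])+np.array([p[0],p[1],p[2]])
        return np.concatenate([proj(k,M[i])-uv for k,i,uv in obs])
    return least_squares(f,x0)
def box(L,W,h): return np.array([[-L/2,W/2,h],[-L/2,-W/2,h],[L/2,-W/2,h],[L/2,W/2,h]])
E
python3 - <<'E'
from fit import *
C=[pickle.load(open(f"w{k}.pkl","rb")) for k in(1,2)]; I=[cv2.imread(f"pics/w{k}.png") for k in(1,2)]
def obs(v,o,pts): return [(C[v],i,np.array(o)+np.array(p)/2.) for i,p in pts.items()]
# corner idx: image TL = (-x,-y)=1, TR=(-x,+y)=0, BR=(+x,+y)=3, BL=(+x,-y)=2
def rep(n,r): print(n,r.x.round(4),"deg",np.degrees(r.x[3]).round(1),"res",r.fun.reshape(-1,2).round(1).tolist())
rep("coral",fit(box(.124,.058,.009),obs(0,(72,205),{1:(17,30),0:(120,33),3:(142,215),2:(48,215)})+obs(1,(178,198),{1:(18,27),0:(119,28),3:(125,216)}),[.53,-.3,0,-.4]))
rep("cradle base",fit(box(.164,.096,.006),obs(0,(240,222),{1:(12,66),0:(164,16),3:(247,238),2:(109,277)})+obs(1,(344,212),{1:(12,68),0:(171,18),2:(90,284)}),[.63,-.09,0,.3]))
rep("plate",fit(box(.096,.046,.010),obs(0,(410,205),{1:(52,72),0:(127,38),3:(190,158),2:(138,187)})+obs(1,(520,198),{1:(48,64),0:(128,30),3:(181,156),2:(108,190)}),[.63,.11,0,.3]))
for v in(0,1):
    h=cv2.cvtColor(I[v],cv2.COLOR_BGR2HSV)
    n,l,s,ce=cv2.connectedComponentsWithStats(((h[...,0]>18)&(h[...,0]<35)&(h[...,1]>150)&(h[...,2]>190)).astype(np.uint8))
    print("pins",[(ce[j].round(1).tolist(),int(s[j,4])) for j in range(1,n) if s[j,4]>5])
    x0,y0=[(305,100),(430,90)][v]; g=cv2.cvtColor(I[v],cv2.COLOR_BGR2HSV)[y0:y0+65,x0:x0+65]
    m=((g[...,1]<60)&(g[...,2]>125)).astype(np.uint8)
    ct=max(cv2.findContours(m,cv2.RETR_EXTERNAL,cv2.CHAIN_APPROX_NONE)[0],key=len); e=cv2.fitEllipse(ct); print("steel",e[0][0]+x0,e[0][1]+y0,e[1])
    x0,y0=[(105,110),(225,100)][v]; cv2.imwrite(f"pics/b{v}.png",cv2.resize(I[v][y0:y0+50,x0:x0+50],None,fx=6,fy=6,interpolation=cv2.INTER_CUBIC))
cv2.imwrite("pics/b.png",np.hstack([cv2.imread("pics/b0.png"),cv2.imread("pics/b1.png")]))
E
```

```text
coral [ 0.5286 -0.3022 -0.0062 -0.3063] deg -17.5 res [[0.5, -0.9], [0.1, -0.2], [0.6, 1.6], [0.9, -0.3], [-1.3, -1.2], [-0.3, 0.3], [-0.4, 0.9]]
cradle base [ 0.6307 -0.0898 -0.0056  0.0767] deg 4.4 res [[0.3, -0.3], [0.9, -0.1], [1.1, 0.3], [0.3, 0.7], [-1.0, -0.1], [-0.6, -0.7], [-1.1, 0.3]]
plate [ 0.634   0.1155 -0.0116  0.3148] deg 18.0 res [[2.5, 0.9], [0.8, -2.1], [3.3, -0.3], [-5.2, 2.9], [0.0, 2.1], [-1.8, -1.4], [0.1, -1.6], [0.1, -0.4]]
pins [([298.0, 251.5], 22), ([271.1, 260.0], 22), ([323.4, 263.2], 21), ([261.0, 282.8], 20), ([349.2, 330.8], 17), ([290.3, 347.8], 16), ([338.0, 350.5], 16), ([313.4, 357.6], 13)]
steel 334.15219497680664 132.0361328125 (42.20391845703125, 43.44679260253906)
pins [([407.9, 241.9], 24), ([380.0, 250.7], 22), ([432.3, 253.9], 24), ([367.2, 273.9], 23), ([390.2, 340.4], 16), ([412.9, 349.7], 16)]
steel 459.3294448852539 119.51919174194336 (41.053524017333984, 46.59550857543945)
```

View pics/b.png

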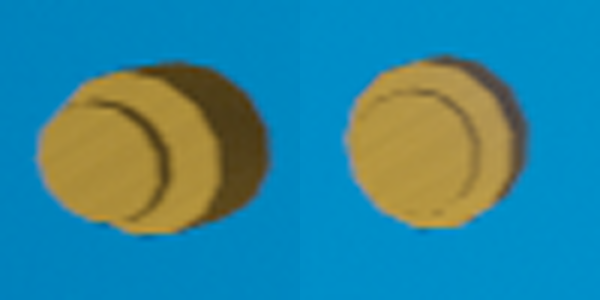

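Run:
```python
from fit import *
C=[pickle.load(open(f"w{k}.pkl","rb")) for k in(1,2)]
s,d=ctrl.calibration("scene"),ctrl.calibration("side")
print("steel",tri([(C[0],(334.15,132)),(C[1],(459.3,119.5))]).round(4),[onz(C[0],(334.15,132),.03).round(4),onz(C[1],(459.3,119.5),.03).round(4)])
print("brass",tri([(C[0],(121.7,136.7)),(C[1],(243.7,125.8))]).round(4),[onz(C[0],(121.7,136.7),.032).round(4),onz(C[1],(243.7,125.8),.032).round(4)])
def obs(v,o,pts): return [(C[v],i,np.array(o)+np.array(p)/2.) for i,p in pts.items()]
def fz(m,ob,x0):
    m2=m+0.; g=lambda p:np.concatenate([proj(k,(np.array([[np.cos(p[2]),-np.sin(p[2]),0],[np.sin(p[2]),np.cos(p[2]),0],[0,0,1]])@m2[i]+[p[0],p[1],0]))-uv for k,i,uv in ob])
    return least_squares(g,x0)
def rep(n,m,a,b,x0):
    for ob in (a,b,a+b):
        r=fz(m,ob,x0);print(n,r.x[:2].round(4),np.degrees(r.x[2]).round(2),np.abs(r.fun).max().round(1))
rep("coral",box(.124,.058,.009),obs(0,(72,205),{1:(17,30),0:(120,33),3:(142,215),2:(48,215)}),obs(1,(178,198),{1:(18,27),0:(119,28),3:(125,216)}),[.53,-.3,-.3])
rep("base",box(.164,.096,.006),obs(0,(240,222),{1:(12,66),0:(164,16),3:(247,238),2:(109,277)}),obs(1,(344,212),{1:(12,68),0:(171,18),2:(90,284)}),[.63,-.09,.1])
rep("plate",box(.096,.046,.010),obs(0,(410,205),{1:(52,72),0:(127,38),3:(190,158)}),obs(1,(520,198),{1:(48,64),0:(128,30),3:(181,156),2:(108,190)}),[.63,.11,.3])
# pins order: 0 (-71,+16)?
pm=np.array([[-71,16],[-71,-16],[-48,38],[-48,-38],[48,38],[48,-38],[71,16],[71,-16]])/1e3; pm=np.c_[pm,np.full(8,.0225)]
a=[(C[0],i,np.array(p)) for i,p in enumerate([(298,251.5),(271.1,260),(323.4,263.2),(261,282.8),(349.2,330.8),(290.3,347.8),(338,350.5),(313.4,357.6)])]
b=[(C[1],i,np.array(p)) for i,p in {0:(407.9,241.9),1:(380,250.7),2:(432.3,253.9),3:(367.2,273.9),5:(390.2,340.4),7:(412.9,349.7)}.items()]
rep("pins",pm,a,b,[.63,-.09,.1])
print("pins z",fit(pm,a+b,[.63,-.09,0,.1]).x)
R=__import__("scipy.spatial.transform",fromlist=["x"]).Rotation.from_quat(ctrl.get_state()["tcp_rot"]).as_matrix();print(R.round(3))
```

```text
steel [ 0.437  -0.0087  0.0288] [array([ 0.4368, -0.0087]), array([ 0.4368, -0.0091])]
brass [ 0.3879 -0.2115  0.0294] [array([ 0.3876, -0.2099]), array([ 0.3881, -0.211 ])]
coral [ 0.5264 -0.298 ] -17.66 2.5
coral [ 0.5269 -0.2989] -17.37 2.0
coral [ 0.5266 -0.2984] -17.51 2.7
base [ 0.6271 -0.0894] 4.41 1.7
base [ 0.6281 -0.0892] 4.49 1.7
base [ 0.6275 -0.0893] 4.46 2.0
plate [0.6273 0.1085] 16.53 2.3
plate [0.6267 0.1082] 16.67 2.4
plate [0.627  0.1083] 16.58 2.6
pins [ 0.626 -0.09 ] 4.32 0.4
pins [ 0.6261 -0.0903] 4.33 0.7
pins [ 0.626  -0.0901] 4.34 0.6
pins z [ 0.62698279 -0.09022682 -0.00151748  0.07536644]
[[-0.001  0.259  0.966]
 [-0.002  0.966 -0.259]
 [-1.    -0.002 -0.001]]
```

Emit:
play_rows(targets=[{"delta_pos":[0.02,-0.037,-0.01],"delta_rot":[0,0,-0.014],"claw":70},{"delta_pos":[0.04,-0.073,-0.05],"delta_rot":[0,0,-0.014],"claw":70},{"delta_pos":[0.057,-0.11,-0.08],"delta_rot":[0,0,-0.014],"claw":70},{"delta_pos":[0.0765,-0.146,-0.11],"delta_rot":[0,0,-0.014],"claw":70},{"delta_pos":[0.0765,-0.146,-0.145],"delta_rot":[0,0,-0.014],"claw":70},{"delta_pos":[0.0765,-0.146,-0.145],"delta_rot":[0,0,-0.014],"claw":70},{"delta_pos":[0.0765,-0.146,-0.145],"delta_rot":[0,0,-0.014],"claw":70},{"delta_pos":[0.0765,-0.146,-0.145],"delta_rot":[0,0,-0.014],"claw":70}], newtons=30)

```text
time: 3.0
eef_pos: [0.527, -0.2942, 0.1083]
tcp_rot: [0.108, 0.701, -0.107, 0.697]
contact_force: [-0.1, 0.1, 0.0]
opening: 0.819
```

Run:
```python
from fit import *
from scipy.spatial.transform import Rotation as Ro
c=ctrl.calibration("wrist");i=ctrl.read_camera("wrist")
st=ctrl.get_state();print(st["eef_pos"].round(4),Ro.from_quat(st["tcp_rot"]).as_matrix().round(4).tolist(),st["opening"],ctrl.finger_overhang,st["time"],st["qpos"].round(2),st["contact_force"])
# overlay predicted coral top outline
m=box(.124,.058,.009);y=np.radians(-17.5);R=np.array([[np.cos(y),-np.sin(y),0],[np.sin(y),np.cos(y),0],[0,0,1]])
p=np.array([proj(c,R@k+[.527,-.298,0]) for k in m]);print(p.round(1).tolist())
cv2.polylines(i,[p.round().astype(np.int32)],True,(0,255,0),1)
X=st["eef_pos"]; cv2.circle(i,tuple(proj(c,[X[0],X[1],.009]).astype(int)),4,(255,255,0),1)
cv2.imwrite("pics/g1.png",i)
```

```text
[ 0.5277 -0.2949  0.1104] [[-0.0015, 0.2996, 0.9541], [-0.001, 0.9541, -0.2996], [-1.0, -0.0014, -0.0012]] 0.8177308732806073 0.025 3.05 [-0.68  0.29  1.86 -0.    0.99 -1.94] [ 0.53712472 -0.86090637  0.00303919]
[[361.4, 118.8], [266.3, 118.7], [273.8, 296.4], [354.9, 296.5]]
```

View pics/g1.png

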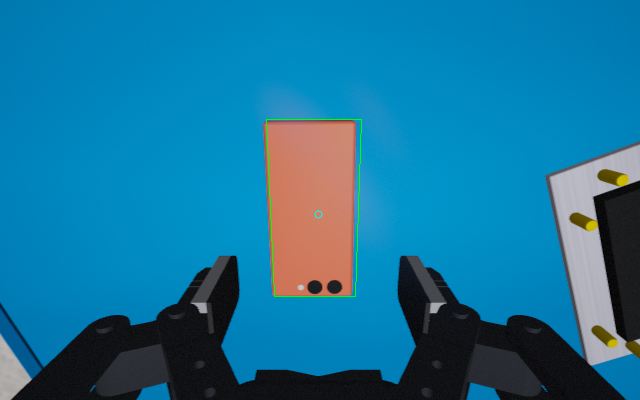

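The predicted outline fits the phone to 1–2 mm. It is about 1 mm further right than the TCP line, and the fingertips sit about 18 mm ahead of the TCP at this opening. Descending to grasp.

Emit:
play_rows(targets=[{"delta_pos":[-0.001,-0.004,-0.03],"delta_rot":[0,0,0],"claw":70},{"delta_pos":[-0.001,-0.004,-0.055],"delta_rot":[0,0,0],"claw":70},{"delta_pos":[-0.001,-0.004,-0.075],"delta_rot":[0,0,0],"claw":70},{"delta_pos":[-0.001,-0.004,-0.085],"delta_rot":[0,0,0],"claw":70},{"delta_pos":[-0.001,-0.004,-0.087],"delta_rot":[0,0,0],"claw":70},{"delta_pos":[-0.001,-0.004,-0.087],"delta_rot":[0,0,0],"claw":70},{"delta_pos":[-0.001,-0.004,-0.087],"delta_rot":[0,0,0],"claw":70}], newtons=30)

```text
time: 3.63
eef_pos: [0.5281, -0.2993, 0.0257]
tcp_rot: [0.106, 0.698, -0.108, 0.7]
contact_force: [-0.3, -0.1, 0.5]
opening: 0.826
```

Emit:
play_rows(targets=[{"delta_pos":[0,0,-0.002],"delta_rot":[0,0,0],"claw":70},{"delta_pos":[0,0,-0.002],"delta_rot":[0,0,0],"claw":66},{"delta_pos":[0,0,-0.002],"delta_rot":[0,0,0],"claw":62},{"delta_pos":[0,0,-0.002],"delta_rot":[0,0,0],"claw":50},{"delta_pos":[0,0,-0.002],"delta_rot":[0,0,0],"claw":50},{"delta_pos":[0,0,-0.002],"delta_rot":[0,0,0],"claw":50},{"delta_pos":[0,0,-0.002],"delta_rot":[0,0,0],"claw":50},{"delta_pos":[0,0,-0.002],"delta_rot":[0,0,0],"claw":50}], newtons=30)

```text
time: 4.3
eef_pos: [0.5287, -0.2999, 0.025]
tcp_rot: [0.106, 0.698, -0.108, 0.7]
contact_force: [-1.5, 0.4, 5.6]
opening: 0.661
```

Run:
```python
from h import *
for k in range(3):
    st=ctrl.get_state();print(st["eef_pos"].round(4),st["opening"],st["contact_force"].round(2)); ctrl.read_camera("wrist")
```

```text
[ 0.5287 -0.2999  0.025 ] 0.6609549118275669 [-1.53  0.36  5.59]
[ 0.5287 -0.2999  0.0249] 0.6656872654015435 [-0.81  0.36  5.76]
[ 0.5287 -0.2999  0.025 ] 0.6640243562598462 [-0.13  1.14  6.41]
```

Emit:
play_rows(targets=[{"delta_pos":[0,0,0.01],"delta_rot":[0,0,0],"claw":50},{"delta_pos":[0,0,0.035],"delta_rot":[0,0,0],"claw":50},{"delta_pos":[0,0,0.065],"delta_rot":[0,0,0],"claw":50},{"delta_pos":[0.02,0.02,0.09],"delta_rot":[0,0,0.015],"claw":50},{"delta_pos":[0.03,0.05,0.1],"delta_rot":[0,0,0.04],"claw":50},{"delta_pos":[0.045,0.085,0.1],"delta_rot":[0,0,0.065],"claw":50},{"delta_pos":[0.06,0.12,0.1],"delta_rot":[0,0,0.09],"claw":50},{"delta_pos":[0.075,0.155,0.1],"delta_rot":[0,0,0.115],"claw":50},{"delta_pos":[0.09,0.19,0.1],"delta_rot":[0,0,0.121],"claw":50},{"delta_pos":[0.097,0.21,0.1],"delta_rot":[0,0,0.121],"claw":50},{"delta_pos":[0.097,0.21,0.1],"delta_rot":[0,0,0.121],"claw":50},{"delta_pos":[0.097,0.21,0.1],"delta_rot":[0,0,0.121],"claw":50},{"delta_pos":[0.097,0.21,0.1],"delta_rot":[0,0,0.121],"claw":50}])

```text
time: 5.53
eef_pos: [0.6252, -0.0903, 0.1246]
tcp_rot: [-0.028, 0.706, 0.026, 0.708]
contact_force: [0.9, 0.6, -0.9]
opening: 0.665
```

```bash
cat > ov.py <<'E'
from fit import *
from scipy.spatial.transform import Rotation as Ro
def yaw(st): y=Ro.from_quat(st["tcp_rot"]).as_matrix()[:,1]; return np.arctan2(-y[0],y[1])
def Rz(a): return np.array([[np.cos(a),-np.sin(a),0],[np.sin(a),np.cos(a),0],[0,0,1]])
def snap(): 
    c=ctrl.calibration("wrist");i=ctrl.read_camera("wrist");st=ctrl.get_state()
    print("eef",st["eef_pos"].round(4),"yaw",np.degrees(yaw(st)).round(2),"op",round(st["opening"],3),"F",st["contact_force"].round(1),"t",st["time"],"q",st["qpos"].round(2), "axis",Ro.from_quat(st["tcp_rot"]).as_matrix()[:,0].round(4)); return c,i,st
def draw(i,c,pts,col=(0,255,0),closed=True):
    p=np.array([proj(c,k) for k in pts]).round().astype(np.int32); cv2.polylines(i,[p],closed,col,1)
CR=np.array([.626,-.0901,0]);CY=np.radians(4.34)
PM=np.c_[np.array([[-71,16],[-71,-16],[-48,38],[-48,-38],[48,38],[48,-38],[71,16],[71,-16]])/1e3,np.full(8,.0225)]
E
python3 - <<'E'
from ov import *
c,i,st=snap(); X=st["eef_pos"]
draw(i,c,[Rz(yaw(st))@k+X+[0,0,-.025] for k in box(.124,.058,.009)])
for p in PM: cv2.circle(i,tuple(proj(c,Rz(CY)@p+CR).round().astype(int)),3,(255,0,255),1)
cv2.imwrite("pics/p1.png",i)
E
```

```text
eef [ 0.6252 -0.0909  0.1248] yaw 4.32 op 0.663 F [ 0.4  0.4 -1.7] t 5.5833 q [-0.3   0.33  1.78 -0.    1.03 -1.95] axis [ 0.0033 -0.0033 -1.    ]
```

View pics/p1.png

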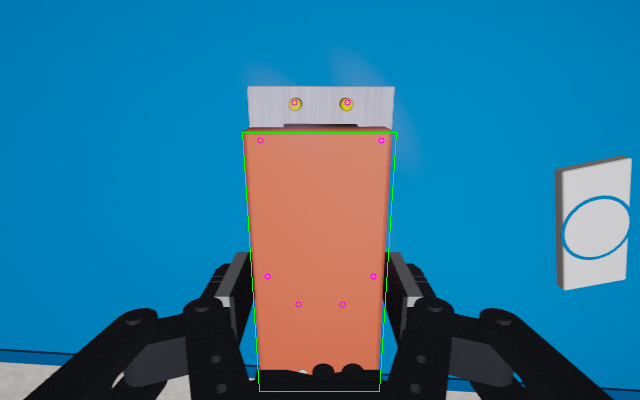

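The pin predictions (magenta) match the pin tops. The phone sits about 1.7 mm toward −x of the TCP (its top edge is at row 128 against 132 predicted). Lowering into the cradle with that correction.

Emit:
play_rows(targets=[{"delta_pos":[0.0025,0.0005,-0.025],"delta_rot":[0,0,0],"claw":50},{"delta_pos":[0.0025,0.0005,-0.05],"delta_rot":[0,0,0],"claw":50},{"delta_pos":[0.0025,0.0005,-0.065],"delta_rot":[0,0,0],"claw":50},{"delta_pos":[0.0025,0.0005,-0.073],"delta_rot":[0,0,0],"claw":50},{"delta_pos":[0.0025,0.0005,-0.077],"delta_rot":[0,0,0],"claw":50},{"delta_pos":[0.0025,0.0005,-0.079],"delta_rot":[0,0,0],"claw":50},{"delta_pos":[0.0025,0.0005,-0.081],"delta_rot":[0,0,0],"claw":50},{"delta_pos":[0.0025,0.0005,-0.081],"delta_rot":[0,0,0],"claw":50},{"delta_pos":[0.0025,0.0005,-0.081],"delta_rot":[0,0,0],"claw":50}])

```text
time: 6.33
eef_pos: [0.6285, -0.0906, 0.0449]
tcp_rot: [-0.028, 0.705, 0.025, 0.708]
contact_force: [-0.3, -0.2, -1.0]
opening: 0.661
```

Emit:
play_rows(targets=[{"delta_pos":[-0.0005,0,-0.001],"delta_rot":[0,0,0],"claw":50},{"delta_pos":[-0.0005,0,-0.0015],"delta_rot":[0,0,0],"claw":50},{"delta_pos":[-0.0005,0,-0.002],"delta_rot":[0,0,0],"claw":50},{"delta_pos":[-0.0005,0,-0.0025],"delta_rot":[0,0,0],"claw":50},{"delta_pos":[-0.0005,0,-0.003],"delta_rot":[0,0,0],"claw":50},{"delta_pos":[-0.0005,0,-0.003],"delta_rot":[0,0,0],"claw":50},{"delta_pos":[-0.0005,0,-0.003],"delta_rot":[0,0,0],"claw":50}])

```text
time: 6.92
eef_pos: [0.6279, -0.0905, 0.0417]
tcp_rot: [-0.028, 0.705, 0.025, 0.708]
contact_force: [-0.6, 0.1, -1.2]
opening: 0.661
```

Emit:
play_rows(targets=[{"delta_pos":[0,0,-0.0005],"delta_rot":[0,0,0],"claw":50},{"delta_pos":[0,0,-0.001],"delta_rot":[0,0,0],"claw":50},{"delta_pos":[0,0,-0.0015],"delta_rot":[0,0,0],"claw":50},{"delta_pos":[0,0,-0.0015],"delta_rot":[0,0,0],"claw":50},{"delta_pos":[0,0,-0.0015],"delta_rot":[0,0,0],"claw":50}])

```text
time: 7.33
eef_pos: [0.628, -0.0905, 0.041]
tcp_rot: [-0.028, 0.705, 0.025, 0.708]
contact_force: [-3.3, 1.2, 6.1]
opening: 0.664
```

Contact detected at z = 0.041, as expected. Releasing and lifting straight up.

Emit:
play_rows(targets=[{"delta_pos":[0,0,0],"delta_rot":[0,0,0],"claw":60},{"delta_pos":[0,0,0],"delta_rot":[0,0,0],"claw":66},{"delta_pos":[0,0,0],"delta_rot":[0,0,0],"claw":72},{"delta_pos":[0,0,0],"delta_rot":[0,0,0],"claw":72},{"delta_pos":[0,0,0],"delta_rot":[0,0,0],"claw":72},{"delta_pos":[0,0,0.015],"delta_rot":[0,0,0],"claw":72},{"delta_pos":[0,0,0.04],"delta_rot":[0,0,0],"claw":72},{"delta_pos":[0,0,0.08],"delta_rot":[0,0,0],"claw":72},{"delta_pos":[0,0,0.12],"delta_rot":[0,0,0],"claw":72},{"delta_pos":[0,0,0.16],"delta_rot":[0,0,0],"claw":72},{"delta_pos":[0,0,0.17],"delta_rot":[0,0,0],"claw":72},{"delta_pos":[0,0,0.17],"delta_rot":[0,0,0],"claw":72},{"delta_pos":[0,0,0.17],"delta_rot":[0,0,0],"claw":72}])

```text
time: 8.42
eef_pos: [0.6281, -0.0906, 0.2121]
tcp_rot: [-0.028, 0.704, 0.025, 0.709]
contact_force: [-0.4, -0.0, -0.5]
opening: 0.845
```

Run:
```python
from ov import *
c,i,st=snap()
cv2.imwrite("pics/raw2.png",i);pickle.dump(c,open("raw2.pkl","wb"))
draw(i,c,[Rz(CY)@k+CR+[0,0,.016] for k in box(.124,.058,.009)])
for p in PM: cv2.circle(i,tuple(proj(c,Rz(CY)@p+CR).round().astype(int)),3,(255,0,255),1)
PL=np.array([.627,.1083,0]);draw(i,c,[Rz(np.radians(16.6))@k+PL for k in box(.096,.046,.010)])
cv2.imwrite("pics/p2.png",i)
```

```text
eef [ 0.6271 -0.0903  0.2097] yaw 4.33 op 0.844 F [-0.3  0.8  0.2] t 8.4667 q [-0.3   0.24  1.73 -0.    1.18 -1.95] axis [ 0.0026 -0.0031 -1.    ]
```

View pics/p2.png

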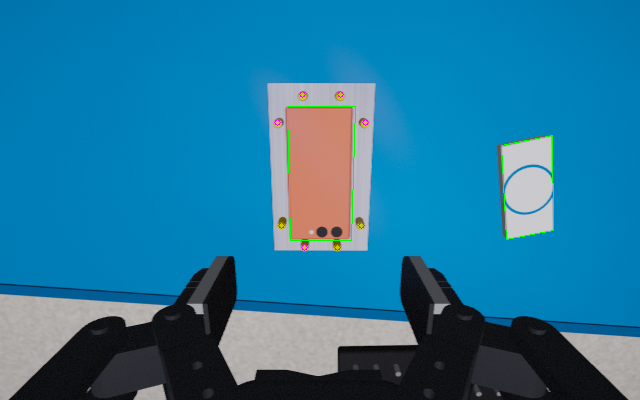

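The phone is seated squarely between the pins (outline x 287–354, y 106–240), and the plate overlay agrees too. Going to the plate.

Emit:
play_rows(targets=[{"delta_pos":[0,0.04,0],"delta_rot":[0,0,0.035],"claw":58},{"delta_pos":[0,0.08,0],"delta_rot":[0,0,0.068],"claw":58},{"delta_pos":[0,0.12,-0.02],"delta_rot":[0,0,0.068],"claw":58},{"delta_pos":[0,0.155,-0.04],"delta_rot":[0,0,0.068],"claw":58},{"delta_pos":[0,0.185,-0.065],"delta_rot":[0,0,0.068],"claw":58},{"delta_pos":[0,0.1986,-0.1],"delta_rot":[0,0,0.068],"claw":58},{"delta_pos":[0,0.1986,-0.115],"delta_rot":[0,0,0.068],"claw":58},{"delta_pos":[0,0.1986,-0.115],"delta_rot":[0,0,0.068],"claw":58},{"delta_pos":[0,0.1986,-0.115],"delta_rot":[0,0,0.068],"claw":58},{"delta_pos":[0,0.1986,-0.115],"delta_rot":[0,0,0.068],"claw":58}])

```text
time: 9.3
eef_pos: [0.6272, 0.1078, 0.0947]
tcp_rot: [-0.103, 0.699, 0.101, 0.701]
contact_force: [-0.9, -0.5, 1.5]
opening: 0.679
```

Run:
```python
from ov import *
c,i,st=snap()
PL=np.array([.627,.1083,0]);draw(i,c,[Rz(np.radians(16.6))@k+PL for k in box(.096,.046,.010)])
X=st["eef_pos"].copy();X[2]=.01; cv2.circle(i,tuple(proj(c,X).round().astype(int)),3,(255,0,255),1)
cv2.imwrite("pics/p3.png",i)
```

```text
eef [0.628  0.1077 0.0958] yaw 16.52 op 0.681 F [ 0.2 -0.5  0.1] t 9.35 q [ 0.01  0.37  1.78 -0.    0.98 -1.85] axis [ 0.005  -0.0026 -1.    ]
```

View pics/p3.png

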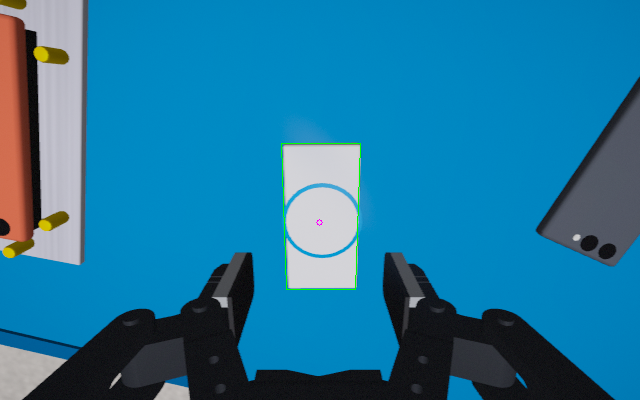

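Plate outline matches; circle centre (322,220) vs TCP projection (319,222), so +1 mm in y. Descending.

Emit:
play_rows(targets=[{"delta_pos":[-0.001,0.001,-0.03],"delta_rot":[0,0,0],"claw":58},{"delta_pos":[-0.001,0.001,-0.05],"delta_rot":[0,0,0],"claw":58},{"delta_pos":[-0.001,0.001,-0.062],"delta_rot":[0,0,0],"claw":58},{"delta_pos":[-0.001,0.001,-0.068],"delta_rot":[0,0,0],"claw":56},{"delta_pos":[-0.001,0.001,-0.0685],"delta_rot":[0,0,0],"claw":54},{"delta_pos":[-0.001,0.001,-0.0685],"delta_rot":[0,0,0],"claw":52},{"delta_pos":[-0.001,0.001,-0.0685],"delta_rot":[0,0,0],"claw":50},{"delta_pos":[-0.001,0.001,-0.0685],"delta_rot":[0,0,0],"claw":48},{"delta_pos":[-0.001,0.001,-0.0685],"delta_rot":[0,0,0],"claw":40},{"delta_pos":[-0.001,0.001,-0.0685],"delta_rot":[0,0,0],"claw":40},{"delta_pos":[-0.001,0.001,-0.0685],"delta_rot":[0,0,0],"claw":40},{"delta_pos":[-0.001,0.001,-0.0685],"delta_rot":[0,0,0],"claw":40}], newtons=30)

```text
time: 10.35
eef_pos: [0.6283, 0.1088, 0.0292]
tcp_rot: [-0.103, 0.697, 0.1, 0.702]
contact_force: [-0.5, 0.2, 6.9]
opening: 0.523
```

Emit:
play_rows(targets=[{"delta_pos":[0,0,0.01],"delta_rot":[0,0,0],"claw":40},{"delta_pos":[0,0,0.035],"delta_rot":[0,0,0],"claw":40},{"delta_pos":[0,0,0.065],"delta_rot":[0,0,0],"claw":40},{"delta_pos":[0,-0.03,0.085],"delta_rot":[0,0,-0.02],"claw":40},{"delta_pos":[0,-0.065,0.085],"delta_rot":[0,0,-0.04],"claw":40},{"delta_pos":[0,-0.1,0.085],"delta_rot":[0,0,-0.06],"claw":40},{"delta_pos":[0,-0.135,0.085],"delta_rot":[0,0,-0.068],"claw":40},{"delta_pos":[0,-0.17,0.085],"delta_rot":[0,0,-0.068],"claw":40},{"delta_pos":[0,-0.2,0.085],"delta_rot":[0,0,-0.068],"claw":40},{"delta_pos":[0,-0.2,0.085],"delta_rot":[0,0,-0.068],"claw":40},{"delta_pos":[0,-0.2,0.085],"delta_rot":[0,0,-0.068],"claw":40},{"delta_pos":[0,-0.2,0.085],"delta_rot":[0,0,-0.068],"claw":40},{"delta_pos":[0,-0.2,0.085],"delta_rot":[0,0,-0.068],"claw":40}])

```text
time: 11.43
eef_pos: [0.628, -0.09, 0.114]
tcp_rot: [-0.028, 0.704, 0.025, 0.709]
contact_force: [0.0, -0.4, -1.1]
opening: 0.523
```

Run:
```python
from ov import *
c,i,st=snap(); X=st["eef_pos"]
draw(i,c,[Rz(yaw(st))@k+X+[0,0,-.029] for k in box(.096,.046,.010)])
draw(i,c,[Rz(CY)@k+[.626,-.091,.016] for k in box(.124,.058,.009)],(255,0,255))
cv2.imwrite("pics/p4.png",i)
```

```text
eef [ 0.6281 -0.0898  0.1141] yaw 4.37 op 0.52 F [ 0.4  0.8 -0.5] t 11.4833 q [-0.3   0.34  1.78 -0.    1.01 -1.95] axis [ 0.0068 -0.0037 -1.    ]
```

View pics/p4.png

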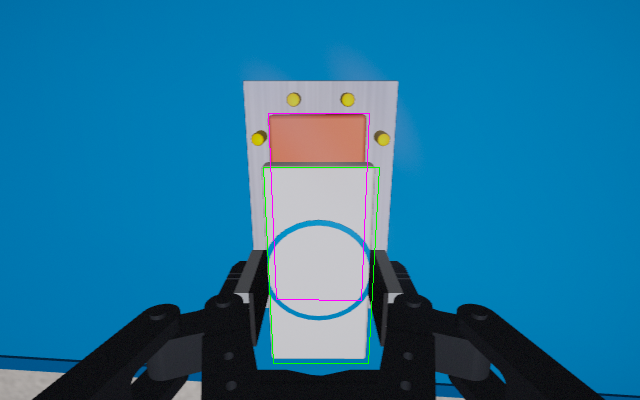

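The held plate sits about 1.2 mm toward −x of the TCP and is aligned with the phone. Lowering it.

Emit:
play_rows(targets=[{"delta_pos":[-0.0008,-0.0007,-0.02],"delta_rot":[0,0,0],"claw":40},{"delta_pos":[-0.0008,-0.0007,-0.037],"delta_rot":[0,0,0],"claw":40},{"delta_pos":[-0.0008,-0.0007,-0.049],"delta_rot":[0,0,0],"claw":40},{"delta_pos":[-0.0008,-0.0007,-0.054],"delta_rot":[0,0,0],"claw":40},{"delta_pos":[-0.0008,-0.0007,-0.056],"delta_rot":[0,0,0],"claw":40},{"delta_pos":[-0.0008,-0.0007,-0.057],"delta_rot":[0,0,0],"claw":40},{"delta_pos":[-0.0008,-0.0007,-0.058],"delta_rot":[0,0,0],"claw":40},{"delta_pos":[-0.0008,-0.0007,-0.058],"delta_rot":[0,0,0],"claw":40},{"delta_pos":[-0.0008,-0.0007,-0.058],"delta_rot":[0,0,0],"claw":40}])

```text
time: 12.23
eef_pos: [0.6279, -0.0907, 0.057]
tcp_rot: [-0.029, 0.704, 0.025, 0.709]
contact_force: [0.9, -0.3, -0.1]
opening: 0.52
```

Emit:
play_rows(targets=[{"delta_pos":[-0.0005,0.0002,-0.001],"delta_rot":[0,0,0],"claw":40},{"delta_pos":[-0.0005,0.0002,-0.0015],"delta_rot":[0,0,0],"claw":40},{"delta_pos":[-0.0005,0.0002,-0.002],"delta_rot":[0,0,0],"claw":40},{"delta_pos":[-0.0005,0.0002,-0.0025],"delta_rot":[0,0,0],"claw":40},{"delta_pos":[-0.0005,0.0002,-0.0025],"delta_rot":[0,0,0],"claw":40},{"delta_pos":[-0.0005,0.0002,-0.0025],"delta_rot":[0,0,0],"claw":40}])

```text
time: 12.73
eef_pos: [0.6273, -0.0904, 0.0544]
tcp_rot: [-0.029, 0.704, 0.025, 0.709]
contact_force: [-0.4, -0.1, -1.5]
opening: 0.525
```

Emit:
play_rows(targets=[{"delta_pos":[0,0,-0.0005],"delta_rot":[0,0,0],"claw":40},{"delta_pos":[0,0,-0.001],"delta_rot":[0,0,0],"claw":40},{"delta_pos":[0,0,-0.0012],"delta_rot":[0,0,0],"claw":40},{"delta_pos":[0,0,-0.0012],"delta_rot":[0,0,0],"claw":40},{"delta_pos":[0,0,-0.0012],"delta_rot":[0,0,0],"claw":40}])

```text
time: 13.15
eef_pos: [0.6274, -0.0905, 0.0542]
tcp_rot: [-0.029, 0.704, 0.025, 0.709]
contact_force: [-3.3, 1.4, 5.6]
opening: 0.523
```

Emit:
play_rows(targets=[{"delta_pos":[0,0,0],"delta_rot":[0,0,0],"claw":48},{"delta_pos":[0,0,0],"delta_rot":[0,0,0],"claw":53},{"delta_pos":[0,0,0],"delta_rot":[0,0,0],"claw":58},{"delta_pos":[0,0,0],"delta_rot":[0,0,0],"claw":58},{"delta_pos":[0,0,0],"delta_rot":[0,0,0],"claw":58},{"delta_pos":[0,0,0.015],"delta_rot":[0,0,0],"claw":58},{"delta_pos":[0,0,0.045],"delta_rot":[0,0,0],"claw":58},{"delta_pos":[-0.01,0,0.08],"delta_rot":[0,0,0],"claw":58},{"delta_pos":[-0.03,0,0.115],"delta_rot":[0,0,0],"claw":58},{"delta_pos":[-0.06,0,0.14],"delta_rot":[0,0,0],"claw":58},{"delta_pos":[-0.09,0,0.16],"delta_rot":[0,0,0],"claw":58},{"delta_pos":[-0.12,0,0.17],"delta_rot":[0,0,0],"claw":58},{"delta_pos":[-0.14,0.01,0.17],"delta_rot":[0,0,0],"claw":58},{"delta_pos":[-0.14,0.01,0.17],"delta_rot":[0,0,0],"claw":58},{"delta_pos":[-0.14,0.01,0.17],"delta_rot":[0,0,0],"claw":58},{"delta_pos":[-0.14,0.01,0.17],"delta_rot":[0,0,0],"claw":58}])

```text
time: 14.48
eef_pos: [0.488, -0.0807, 0.2251]
tcp_rot: [-0.029, 0.703, 0.025, 0.71]
contact_force: [-0.0, 0.4, 0.8]
opening: 0.677
```

Run:
```python
from ov import *
c,i,st=snap()
draw(i,c,[Rz(CY)@k+[.626,-.091,.016] for k in box(.124,.058,.009)],(255,0,255))
draw(i,c,[Rz(CY)@k+[.626,-.091,.025] for k in box(.096,.046,.010)])
t=np.linspace(0,6.3,40)
draw(i,c,[[.437+.022*np.cos(a),-.009+.022*np.sin(a),.03] for a in t])
draw(i,c,[[.388+.010*np.cos(a),-.2105+.010*np.sin(a),.032] for a in t])
cv2.imwrite("pics/p5.png",i)
```

```text
eef [ 0.4881 -0.0807  0.2247] yaw 4.38 op 0.681 F [ 1.5 -0.3 -0.5] t 14.5333 q [-0.37 -0.09  2.05 -0.    1.18 -2.02] axis [ 0.0086 -0.0045 -1.    ]
```

View pics/p5.png

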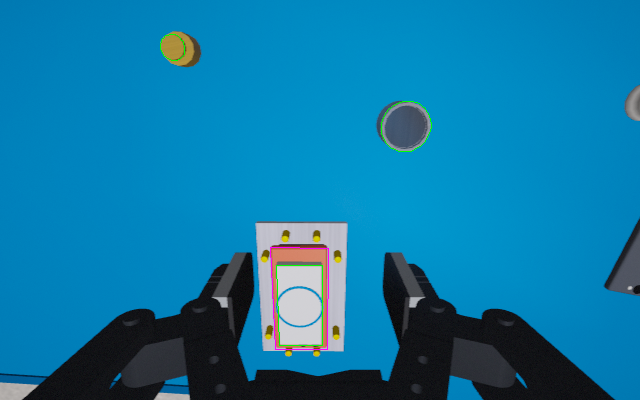

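The plate lies centred on the phone: the overlay matches (actual rows 264–346). Steel is 1 px (about 1 mm) toward −y of my estimate. Fetching the steel weight, and correcting a small tool tilt on the way.

Emit:
play_rows(targets=[{"delta_pos":[-0.02,0.028,-0.01],"delta_rot":[0.0014,0.0027,0],"claw":62},{"delta_pos":[-0.04,0.056,-0.03],"delta_rot":[0.0014,0.0027,0],"claw":62},{"delta_pos":[-0.051,0.0707,-0.06],"delta_rot":[0.0014,0.0027,0],"claw":62},{"delta_pos":[-0.051,0.0707,-0.095],"delta_rot":[0.0014,0.0027,0],"claw":62},{"delta_pos":[-0.051,0.0707,-0.12],"delta_rot":[0.0014,0.0027,0],"claw":62},{"delta_pos":[-0.051,0.0707,-0.12],"delta_rot":[0.0014,0.0027,0],"claw":62},{"delta_pos":[-0.051,0.0707,-0.12],"delta_rot":[0.0014,0.0027,0],"claw":62},{"delta_pos":[-0.051,0.0707,-0.12],"delta_rot":[0.0014,0.0027,0],"claw":62}], newtons=40)

```text
time: 15.2
eef_pos: [0.4388, -0.0106, 0.1061]
tcp_rot: [-0.027, 0.706, 0.027, 0.707]
contact_force: [0.6, 0.1, -0.0]
opening: 0.726
```

Run:
```python
from ov import *
c,i,st=snap(); cv2.imwrite("pics/s1.png",i)
h=cv2.cvtColor(i,cv2.COLOR_BGR2HSV); u=proj(c,[.437,-.01,.03]).astype(int); x0,y0=u-75
g=h[y0:y0+150,x0:x0+150]; m=((g[...,1]<90)).astype(np.uint8)
m=cv2.morphologyEx(m,cv2.MORPH_OPEN,np.ones((3,3)))
ct=max(cv2.findContours(m,cv2.RETR_EXTERNAL,cv2.CHAIN_APPROX_NONE)[0],key=cv2.contourArea);e=cv2.fitEllipse(ct)
print(u,e[0][0]+x0,e[0][1]+y0,e[1],onz(c,(e[0][0]+x0,e[0][1]+y0),.03), proj(c,st["eef_pos"]-[0,0,st["eef_pos"][2]-.03]))
```

```text
eef [ 0.4392 -0.0107  0.1067] yaw 4.37 op 0.728 F [ 0.6 -0.6 -0.8] t 15.25 q [-0.26 -0.06  2.25 -0.    0.94 -1.9 ] axis [ 0.0036 -0.001  -1.    ]
[320 222] 322.81980895996094 217.18468475341797 (70.37085723876953, 77.94461059570312) [ 0.43323308 -0.00912369] [319.39327641 226.32202592]
```

Emit:
play_rows(targets=[{"delta_pos":[-0.0025,0.001,-0.025],"delta_rot":[0,0,0],"claw":62},{"delta_pos":[-0.0025,0.001,-0.05],"delta_rot":[0,0,0],"claw":62},{"delta_pos":[-0.0025,0.001,-0.066],"delta_rot":[0,0,0],"claw":62},{"delta_pos":[-0.0025,0.001,-0.073],"delta_rot":[0,0,0],"claw":58},{"delta_pos":[-0.0025,0.001,-0.0747],"delta_rot":[0,0,0],"claw":54},{"delta_pos":[-0.0025,0.001,-0.0747],"delta_rot":[0,0,0],"claw":51},{"delta_pos":[-0.0025,0.001,-0.0747],"delta_rot":[0,0,0],"claw":48},{"delta_pos":[-0.0025,0.001,-0.0747],"delta_rot":[0,0,0],"claw":46},{"delta_pos":[-0.0025,0.001,-0.0747],"delta_rot":[0,0,0],"claw":38},{"delta_pos":[-0.0025,0.001,-0.0747],"delta_rot":[0,0,0],"claw":38},{"delta_pos":[-0.0025,0.001,-0.0747],"delta_rot":[0,0,0],"claw":38},{"delta_pos":[-0.0025,0.001,-0.0747],"delta_rot":[0,0,0],"claw":38}], newtons=40)

```text
time: 16.25
eef_pos: [0.4381, -0.0095, 0.0339]
tcp_rot: [-0.027, 0.704, 0.026, 0.709]
contact_force: [-1.5, 3.0, 6.3]
opening: 0.502
```

Emit:
play_rows(targets=[{"delta_pos":[0,0,0.01],"delta_rot":[0,0,0],"claw":38},{"delta_pos":[0,0,0.03],"delta_rot":[0,0,0],"claw":38},{"delta_pos":[0,0,0.06],"delta_rot":[0,0,0],"claw":38},{"delta_pos":[0.015,-0.005,0.085],"delta_rot":[0,0,0],"claw":38},{"delta_pos":[0.045,-0.02,0.095],"delta_rot":[0,0,0],"claw":38},{"delta_pos":[0.08,-0.035,0.095],"delta_rot":[0,0,0],"claw":38},{"delta_pos":[0.115,-0.05,0.095],"delta_rot":[0,0,0],"claw":38},{"delta_pos":[0.15,-0.065,0.095],"delta_rot":[0,0,0],"claw":38},{"delta_pos":[0.175,-0.075,0.095],"delta_rot":[0,0,0],"claw":38},{"delta_pos":[0.19,-0.081,0.095],"delta_rot":[0,0,0],"claw":38},{"delta_pos":[0.19,-0.081,0.095],"delta_rot":[0,0,0],"claw":38},{"delta_pos":[0.19,-0.081,0.095],"delta_rot":[0,0,0],"claw":38},{"delta_pos":[0.19,-0.081,0.095],"delta_rot":[0,0,0],"claw":38}])

```text
time: 17.33
eef_pos: [0.6268, -0.09, 0.128]
tcp_rot: [-0.027, 0.705, 0.027, 0.708]
contact_force: [-0.5, 0.7, -4.7]
opening: 0.495
```

Run:
```python
from ov import *
c,i,st=snap(); X=st["eef_pos"]; t=np.linspace(0,6.3,40)
draw(i,c,[[X[0]+.022*np.cos(a),X[1]+.022*np.sin(a),X[2]-.0339+.03] for a in t])
draw(i,c,[[X[0]+.019*np.cos(a),X[1]+.019*np.sin(a),X[2]-.0339+.03] for a in t])
draw(i,c,[Rz(CY)@k+[.626,-.091,.025] for k in box(.096,.046,.010)],(255,0,255))
cv2.imwrite("pics/p6.png",i)
```

```text
eef [ 0.6266 -0.0899  0.1281] yaw 4.36 op 0.492 F [ 0.1 -0.2 -3.8] t 17.3833 q [-0.3   0.32  1.78  0.    1.04 -1.95] axis [ 4.1e-03  1.0e-04 -1.0e+00]
```

View pics/p6.png

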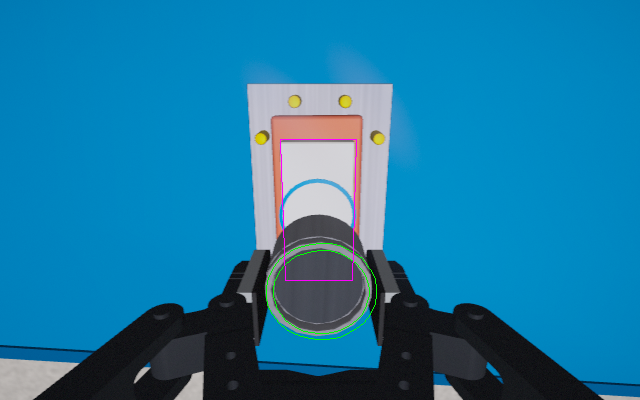

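The held steel rim is centred at (319,286) against (321,291) predicted, so the disc is about 2 mm toward −x of the TCP. Lowering with that correction.

Emit:
play_rows(targets=[{"delta_pos":[0.0016,-0.0006,-0.02],"delta_rot":[0,0,0],"claw":38},{"delta_pos":[0.0016,-0.0006,-0.037],"delta_rot":[0,0,0],"claw":38},{"delta_pos":[0.0016,-0.0006,-0.049],"delta_rot":[0,0,0],"claw":38},{"delta_pos":[0.0016,-0.0006,-0.053],"delta_rot":[0,0,0],"claw":38},{"delta_pos":[0.0016,-0.0006,-0.055],"delta_rot":[0,0,0],"claw":38},{"delta_pos":[0.0016,-0.0006,-0.0565],"delta_rot":[0,0,0],"claw":38},{"delta_pos":[0.0016,-0.0006,-0.0565],"delta_rot":[0,0,0],"claw":38},{"delta_pos":[0.0016,-0.0006,-0.0565],"delta_rot":[0,0,0],"claw":38}])

```text
time: 18.05
eef_pos: [0.6289, -0.0907, 0.0728]
tcp_rot: [-0.027, 0.704, 0.027, 0.709]
contact_force: [0.0, 0.6, -3.4]
opening: 0.498
```

Emit:
play_rows(targets=[{"delta_pos":[-0.0005,0.0002,-0.001],"delta_rot":[0,0,0],"claw":38},{"delta_pos":[-0.0005,0.0002,-0.002],"delta_rot":[0,0,0],"claw":38},{"delta_pos":[-0.0005,0.0002,-0.0025],"delta_rot":[0,0,0],"claw":38},{"delta_pos":[-0.0005,0.0002,-0.003],"delta_rot":[0,0,0],"claw":38},{"delta_pos":[-0.0005,0.0002,-0.0035],"delta_rot":[0,0,0],"claw":38},{"delta_pos":[-0.0005,0.0002,-0.0035],"delta_rot":[0,0,0],"claw":38},{"delta_pos":[-0.0005,0.0002,-0.0035],"delta_rot":[0,0,0],"claw":38}])

```text
time: 18.63
eef_pos: [0.6284, -0.0905, 0.0691]
tcp_rot: [-0.027, 0.705, 0.027, 0.709]
contact_force: [0.8, 0.3, -3.7]
opening: 0.501
```

Emit:
play_rows(targets=[{"delta_pos":[0,0,-0.0005],"delta_rot":[0,0,0],"claw":38},{"delta_pos":[0,0,-0.001],"delta_rot":[0,0,0],"claw":38},{"delta_pos":[0,0,-0.0013],"delta_rot":[0,0,0],"claw":38},{"delta_pos":[0,0,-0.0013],"delta_rot":[0,0,0],"claw":38},{"delta_pos":[0,0,-0.0013],"delta_rot":[0,0,0],"claw":38}])

```text
time: 19.05
eef_pos: [0.6285, -0.0905, 0.069]
tcp_rot: [-0.027, 0.705, 0.027, 0.709]
contact_force: [-4.2, 0.8, 5.5]
opening: 0.501
```

Emit:
play_rows(targets=[{"delta_pos":[0,0,0],"delta_rot":[0,0,0],"claw":47},{"delta_pos":[0,0,0],"delta_rot":[0,0,0],"claw":53},{"delta_pos":[0,0,0],"delta_rot":[0,0,0],"claw":60},{"delta_pos":[0,0,0],"delta_rot":[0,0,0],"claw":60},{"delta_pos":[0,0,0],"delta_rot":[0,0,0],"claw":60},{"delta_pos":[0,0,0.015],"delta_rot":[0,0,0],"claw":60},{"delta_pos":[0,0,0.045],"delta_rot":[0,0,0],"claw":60},{"delta_pos":[0,0,0.08],"delta_rot":[0,0,0],"claw":60},{"delta_pos":[-0.02,-0.005,0.115],"delta_rot":[0,0,0],"claw":60},{"delta_pos":[-0.05,-0.015,0.14],"delta_rot":[0,0,0],"claw":60},{"delta_pos":[-0.08,-0.025,0.15],"delta_rot":[0,0,0],"claw":60},{"delta_pos":[-0.11,-0.035,0.15],"delta_rot":[0,0,0],"claw":60},{"delta_pos":[-0.13,-0.04,0.15],"delta_rot":[0,0,0],"claw":60},{"delta_pos":[-0.13,-0.04,0.15],"delta_rot":[0,0,0],"claw":60},{"delta_pos":[-0.13,-0.04,0.15],"delta_rot":[0,0,0],"claw":60},{"delta_pos":[-0.13,-0.04,0.15],"delta_rot":[0,0,0],"claw":60}])

```text
time: 20.38
eef_pos: [0.4991, -0.1307, 0.22]
tcp_rot: [-0.027, 0.704, 0.026, 0.709]
contact_force: [0.6, 0.6, -0.6]
opening: 0.702
```

Run:
```python
from ov import *
c,i,st=snap();t=np.linspace(0,6.3,40)
draw(i,c,[Rz(CY)@k+[.626,-.091,.025] for k in box(.096,.046,.010)],(255,0,255))
draw(i,c,[[.626+.022*np.cos(a),-.091+.022*np.sin(a),.065] for a in t])
draw(i,c,[[.388+.010*np.cos(a),-.2105+.010*np.sin(a),.032] for a in t])
# composite: full halved crop left, zoom of stack + brass
b=proj(c,[.388,-.2105,.02]).astype(int); s=proj(c,[.626,-.091,.04]).astype(int)
f=lambda p,r:cv2.resize(i[max(p[1]-r,0):p[1]+r,max(p[0]-r,0):p[0]+r],(400,400),interpolation=cv2.INTER_CUBIC)
print(b,s);cv2.imwrite("pics/p7.png",np.hstack([f(s,70),f(b,33)]))
```

```text
eef [ 0.4993 -0.1305  0.2197] yaw 4.38 op 0.707 F [0.5 0.8 0.3] t 20.4333 q [-0.45 -0.04  2.    0.    1.17 -2.1 ] axis [ 0.0069 -0.001  -1.    ]
[234  39] [349 306]
```

View pics/p7.png

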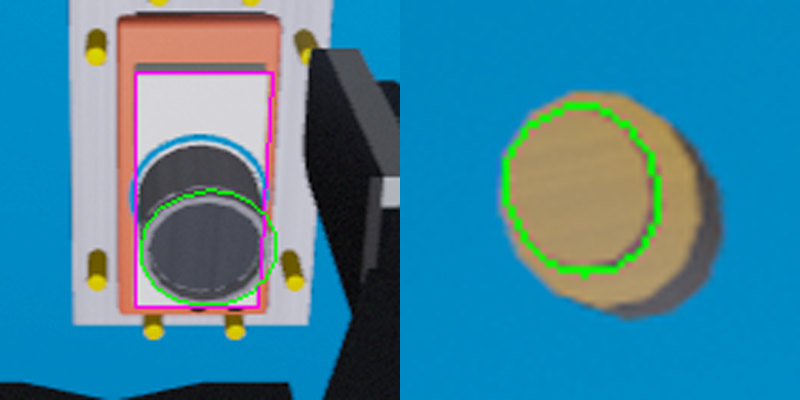

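Steel is standing within about 1 mm of the plate middle, and brass is where predicted. Going to the brass.

Emit:
play_rows(targets=[{"delta_pos":[-0.03,-0.022,0],"delta_rot":[0,0.0022,0],"claw":48},{"delta_pos":[-0.06,-0.044,0],"delta_rot":[0,0.0022,0],"claw":48},{"delta_pos":[-0.09,-0.065,-0.02],"delta_rot":[0,0.0022,0],"claw":48},{"delta_pos":[-0.111,-0.0805,-0.05],"delta_rot":[0,0.0022,0],"claw":48},{"delta_pos":[-0.111,-0.0805,-0.085],"delta_rot":[0,0.0022,0],"claw":48},{"delta_pos":[-0.111,-0.0805,-0.11],"delta_rot":[0,0.0022,0],"claw":48},{"delta_pos":[-0.111,-0.0805,-0.11],"delta_rot":[0,0.0022,0],"claw":48},{"delta_pos":[-0.111,-0.0805,-0.11],"delta_rot":[0,0.0022,0],"claw":48},{"delta_pos":[-0.111,-0.0805,-0.11],"delta_rot":[0,0.0022,0],"claw":48}], newtons=30)

```text
time: 21.18
eef_pos: [0.3898, -0.2117, 0.1113]
tcp_rot: [-0.028, 0.706, 0.026, 0.707]
contact_force: [-0.2, -0.3, 1.1]
opening: 0.563
```

Run:
```python
from ov import *
c,i,st=snap()
h=cv2.cvtColor(i,cv2.COLOR_BGR2HSV); m=((h[...,0]>10)&(h[...,0]<32)&(h[...,1]>90)&(h[...,2]>60)).astype(np.uint8); m[300:]=0
mm,s=rect(m); ct=max(cv2.findContours(mm,cv2.RETR_EXTERNAL,cv2.CHAIN_APPROX_NONE)[0],key=len);e=cv2.fitEllipse(ct)
print(s,e, proj(c,[.388,-.2105,.032]),proj(c,[.388,-.2105,.02]),onz(c,e[0],.02),c["fx"]/ (c["camera_from_world"]@[.388,-.21,.02,1])[2]*.028)
```

```text
eef [ 0.3901 -0.212   0.1119] yaw 4.44 op 0.563 F [-0.2 -0.5  0.3] t 21.2333 q [-0.73 -0.06  2.24 -0.    0.95 -2.37] axis [ 0.0029 -0.0035 -1.    ]
[ 300  188   42   46 1426] ((319.8791198730469, 211.23956298828125), (39.548213958740234, 44.69829177856445), 151.206298828125) [322.15023305 221.23105486] [321.98353631 214.44389207] [ 0.38594733 -0.21200731] 43.93763113041462
```

Emit:
play_rows(targets=[{"delta_pos":[-0.003,0,-0.025],"delta_rot":[0,0,0],"claw":48},{"delta_pos":[-0.003,0,-0.05],"delta_rot":[0,0,0],"claw":48},{"delta_pos":[-0.003,0,-0.068],"delta_rot":[0,0,0],"claw":48},{"delta_pos":[-0.003,0,-0.077],"delta_rot":[0,0,0],"claw":42},{"delta_pos":[-0.003,0,-0.079],"delta_rot":[0,0,0],"claw":38},{"delta_pos":[-0.003,0,-0.079],"delta_rot":[0,0,0],"claw":35},{"delta_pos":[-0.003,0,-0.079],"delta_rot":[0,0,0],"claw":32},{"delta_pos":[-0.003,0,-0.079],"delta_rot":[0,0,0],"claw":30},{"delta_pos":[-0.003,0,-0.079],"delta_rot":[0,0,0],"claw":22},{"delta_pos":[-0.003,0,-0.079],"delta_rot":[0,0,0],"claw":22},{"delta_pos":[-0.003,0,-0.079],"delta_rot":[0,0,0],"claw":22},{"delta_pos":[-0.003,0,-0.079],"delta_rot":[0,0,0],"claw":22}], newtons=30)

```text
time: 22.23
eef_pos: [0.3881, -0.2126, 0.0345]
tcp_rot: [-0.029, 0.705, 0.026, 0.708]
contact_force: [-0.1, 1.8, 6.9]
opening: 0.302
```

Emit:
play_rows(targets=[{"delta_pos":[0,0,0.01],"delta_rot":[0,0,0],"claw":22},{"delta_pos":[0,0,0.035],"delta_rot":[0,0,0],"claw":22},{"delta_pos":[0,0,0.07],"delta_rot":[0,0,0],"claw":22},{"delta_pos":[0.015,0.008,0.105],"delta_rot":[0,0,0],"claw":22},{"delta_pos":[0.045,0.022,0.125],"delta_rot":[0,0,0],"claw":22},{"delta_pos":[0.08,0.04,0.125],"delta_rot":[0,0,0],"claw":22},{"delta_pos":[0.115,0.058,0.125],"delta_rot":[0,0,0],"claw":22},{"delta_pos":[0.15,0.076,0.125],"delta_rot":[0,0,0],"claw":22},{"delta_pos":[0.185,0.094,0.125],"delta_rot":[0,0,0],"claw":22},{"delta_pos":[0.215,0.11,0.125],"delta_rot":[0,0,0],"claw":22},{"delta_pos":[0.235,0.12,0.125],"delta_rot":[0,0,0],"claw":22},{"delta_pos":[0.239,0.122,0.125],"delta_rot":[0,0,0],"claw":22},{"delta_pos":[0.239,0.122,0.125],"delta_rot":[0,0,0],"claw":22},{"delta_pos":[0.239,0.122,0.125],"delta_rot":[0,0,0],"claw":22},{"delta_pos":[0.239,0.122,0.125],"delta_rot":[0,0,0],"claw":22}])

```text
time: 23.48
eef_pos: [0.6259, -0.0912, 0.1593]
tcp_rot: [-0.029, 0.705, 0.025, 0.708]
contact_force: [0.2, 1.0, -1.8]
opening: 0.305
```

Run:
```python
from ov import *
c,i,st=snap(); X=st["eef_pos"]; t=np.linspace(0,6.3,40)
draw(i,c,[[X[0]+.010*np.cos(a),X[1]+.010*np.sin(a),X[2]-.0345+.032] for a in t])
draw(i,c,[[X[0]+.014*np.cos(a),X[1]+.014*np.sin(a),X[2]-.0345+.02] for a in t])
draw(i,c,[[.6265+.022*np.cos(a),-.0915+.022*np.sin(a),.065] for a in t],(255,0,255))
cv2.imwrite("pics/p8.png",cv2.resize(i[100:400,140:500],(720,600),interpolation=cv2.INTER_CUBIC))
```

```text
eef [ 0.6259 -0.0913  0.1594] yaw 4.37 op 0.301 F [-0.9  0.3 -1.9] t 23.5333 q [-0.3   0.28  1.76 -0.    1.09 -1.95] axis [ 0.004  -0.0048 -1.    ]
```

View pics/p8.png

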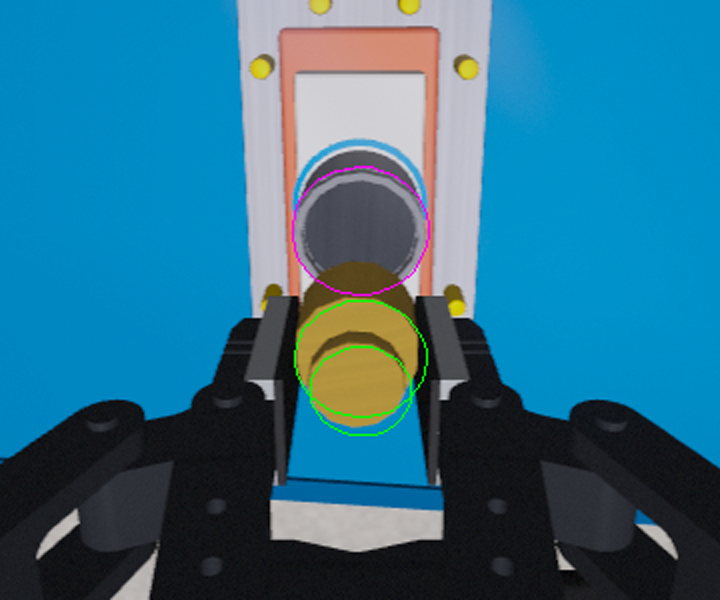

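The held brass is about 2 mm toward −x of the TCP, and the steel rim centre is at x ≈ 0.627. Correcting +3 mm in x and lowering.

Emit:
play_rows(targets=[{"delta_pos":[0.003,0.0005,-0.015],"delta_rot":[0,0,0],"claw":22},{"delta_pos":[0.003,0.0005,-0.03],"delta_rot":[0,0,0],"claw":22},{"delta_pos":[0.003,0.0005,-0.042],"delta_rot":[0,0,0],"claw":22},{"delta_pos":[0.003,0.0005,-0.05],"delta_rot":[0,0,0],"claw":22},{"delta_pos":[0.003,0.0005,-0.055],"delta_rot":[0,0,0],"claw":22},{"delta_pos":[0.003,0.0005,-0.058],"delta_rot":[0,0,0],"claw":22},{"delta_pos":[0.003,0.0005,-0.06],"delta_rot":[0,0,0],"claw":22},{"delta_pos":[0.003,0.0005,-0.062],"delta_rot":[0,0,0],"claw":22},{"delta_pos":[0.003,0.0005,-0.062],"delta_rot":[0,0,0],"claw":22},{"delta_pos":[0.003,0.0005,-0.062],"delta_rot":[0,0,0],"claw":22}])

```text
time: 24.37
eef_pos: [0.6292, -0.0909, 0.0979]
tcp_rot: [-0.029, 0.705, 0.025, 0.708]
contact_force: [0.5, -0.7, -2.1]
opening: 0.299
```

Emit:
play_rows(targets=[{"delta_pos":[0,0,-0.001],"delta_rot":[0,0,0],"claw":22},{"delta_pos":[0,0,-0.0015],"delta_rot":[0,0,0],"claw":22},{"delta_pos":[0,0,-0.002],"delta_rot":[0,0,0],"claw":22},{"delta_pos":[0,0,-0.0025],"delta_rot":[0,0,0],"claw":22},{"delta_pos":[0,0,-0.003],"delta_rot":[0,0,0],"claw":22},{"delta_pos":[0,0,-0.003],"delta_rot":[0,0,0],"claw":22},{"delta_pos":[0,0,-0.003],"delta_rot":[0,0,0],"claw":22}])

```text
time: 24.95
eef_pos: [0.6292, -0.0908, 0.0949]
tcp_rot: [-0.029, 0.705, 0.025, 0.708]
contact_force: [-0.2, -0.8, -1.0]
opening: 0.298
```

Emit:
play_rows(targets=[{"delta_pos":[0,0,-0.0005],"delta_rot":[0,0,0],"claw":22},{"delta_pos":[0,0,-0.001],"delta_rot":[0,0,0],"claw":22},{"delta_pos":[0,0,-0.0013],"delta_rot":[0,0,0],"claw":22},{"delta_pos":[0,0,-0.0013],"delta_rot":[0,0,0],"claw":22},{"delta_pos":[0,0,-0.0013],"delta_rot":[0,0,0],"claw":22}])

```text
time: 25.37
eef_pos: [0.6294, -0.0909, 0.0945]
tcp_rot: [-0.029, 0.705, 0.025, 0.708]
contact_force: [-3.4, 0.3, 5.4]
opening: 0.302
```

Seated at z = 0.0945, exactly on the recess floor. Releasing and retreating.

Emit:
play_rows(targets=[{"delta_pos":[0,0,0],"delta_rot":[0,0,0],"claw":31},{"delta_pos":[0,0,0],"delta_rot":[0,0,0],"claw":38},{"delta_pos":[0,0,0],"delta_rot":[0,0,0],"claw":46},{"delta_pos":[0,0,0],"delta_rot":[0,0,0],"claw":46},{"delta_pos":[0,0,0],"delta_rot":[0,0,0],"claw":46},{"delta_pos":[0,0,0.015],"delta_rot":[0,0,0],"claw":46},{"delta_pos":[0,0,0.04],"delta_rot":[0,0,0],"claw":46},{"delta_pos":[0,0,0.075],"delta_rot":[0,0,0],"claw":46},{"delta_pos":[-0.02,0,0.11],"delta_rot":[0,0,0],"claw":46},{"delta_pos":[-0.05,0,0.14],"delta_rot":[0,0,0],"claw":46},{"delta_pos":[-0.08,0,0.15],"delta_rot":[0,0,0],"claw":46},{"delta_pos":[-0.11,0,0.15],"delta_rot":[0,0,0],"claw":46},{"delta_pos":[-0.11,0,0.15],"delta_rot":[0,0,0],"claw":46},{"delta_pos":[-0.11,0,0.15],"delta_rot":[0,0,0],"claw":46},{"delta_pos":[-0.11,0,0.15],"delta_rot":[0,0,0],"claw":46}])

```text
time: 26.62
eef_pos: [0.5198, -0.091, 0.2447]
tcp_rot: [-0.029, 0.705, 0.025, 0.709]
contact_force: [-0.4, 0.2, -0.6]
opening: 0.539
```

Run:
```python
from ov import *
c,i,st=snap();t=np.linspace(0,6.3,40)
s=proj(c,[.626,-.091,.03]).astype(int);print(s)
r=75;w=i[s[1]-r:s[1]+r,s[0]-r:s[0]+r]
d=ctrl.calibration("side");j=ctrl.read_camera("side");q=proj(d,[.626,-.091,.04]).astype(int);print(q)
v=j[q[1]-50:q[1]+50,q[0]-50:q[0]+50]
cv2.imwrite("pics/p9.png",np.hstack([cv2.resize(k,(400,400),interpolation=cv2.INTER_CUBIC) for k in(w,v)]))
```

```text
eef [ 0.5202 -0.0911  0.2446] yaw 4.38 op 0.537 F [ 0.9  0.  -1.3] t 26.6667 q [-0.36 -0.03  1.95 -0.    1.22 -2.01] axis [ 0.0058 -0.0053 -1.    ]
[312 268]
[429 218]
```

View pics/p9.png

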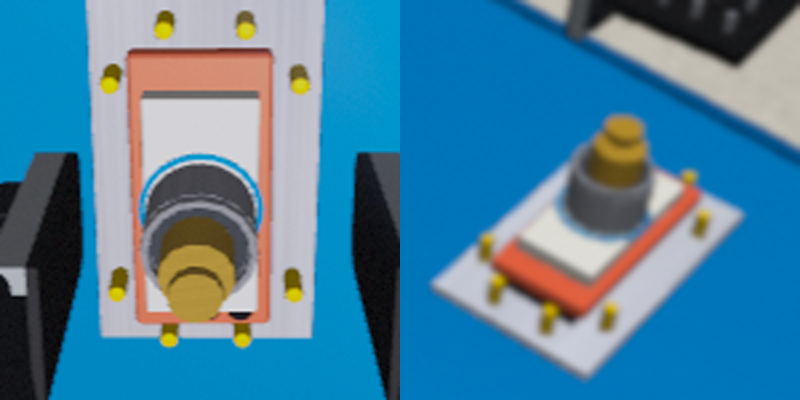

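The stack is upright: phone flat between the pins, plate on it, steel on the blue circle, brass in the recess, and the gripper clear of everything. Handing in.

```bash
python3 -c "
from plant import ctrl
print(ctrl.sign_off())"
```

```text
the job is handed in; nothing more can be done
None
```

The coral phone lies in the cradle between the yellow pins, with the white plate, the steel weight and the brass weight stacked on it in that order. I handed the job in at about 27 s of the 104 s.

- **Set-downs:** I lowered each piece in small steps until it made light contact (net wrist force 5.4–6.1 N upward) at the height I expected, then released it.
- **Last checks:** The final wrist and side views show the phone flat, the steel weight on the plate's blue circle, the brass weight in the recess, and the gripper clear of everything.
- **Centring:** The plate matched its predicted outline within about a pixel. The steel weight measured about 1 mm off the plate's middle.
- **Disagreements:**
    - Heights triangulated from the first two wrist views came out low: up to 6 mm for the phone and cradle base, about 12 mm for the plate (one bad corner), and 1–3 mm for the pins and weights. I therefore used the stated heights, and the contact heights agreed with those.
    - Held pieces also appeared about 1 mm to one side in the wrist camera, which I put down to calibration.
- **Not checked:** I kept clear of the grey phone, the flux jar and the screwdriver. I did not measure their positions again at the end.

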